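Test the push-button heads and fit the firm one

TASK

Of the three look-alike push-button heads in the wooden rack one still has a firm spring; the other two are worn. Press their caps straight down where they stand to find out which: a worn one clicks in and stays in at 3 to 5 N, the firm one holds out at that; never bear on a cap with more than 12 N. Then lift the firm head out by its collar and fit it upright in the empty hole of the control box, flange right down on the lid and its cap still out, leaving the two worn ones in the rack, both clicked in, and the tools around undisturbed.

Things in the scene. Friction and masses are not known exactly. Their poses are not given: they have to be found in the camera images.
- rack: wooden rack fixed on the bench: a hardwood block 66x250 mm on a plywood foot 86x276x10 mm, block top 44 mm above the bench. Three upright round holes of 25 mm diameter, 30 mm deep, in one row along the rack's y axis at y = -80, 0 and +80 mm; a push-button head stands in each. Origin: centre of the underside, z up
- control_box: grey control box fixed on the bench, 130 (x) x 80 (y) x 60 mm high, with an aluminium lid. On the lid, 30 mm from its middle toward the box's own +x, a fitted lamp (32 mm wide, 17 mm high); 30 mm from its middle toward -x (the robot's side) the one empty round hole. Origin: centre of the underside, z up
- box_hole (a point): centre of the mouth of the empty hole, level with the top of the lid (60 mm above the bench). Hole 25 mm in diameter, 33 mm deep; z axis up and along the hole
- head_a: one of three look-alike push-button heads, each in a rack hole (which is where varies); about 90 g, round about z. Origin: centre of the flange's underside. Up from it: flange 34 mm wide, 3 thick; steel collar 30 wide from 3 to 18 mm (grip here); cap 21 wide, top at 30 mm when out, 21 clicked in. Down: barrel 22 wide, 28 long, its last 5 mm tapering to 16, loose in a 25 mm hole
- cap_a (a joint): travel of head_a's cap, m, 0 = out. Resistance starts at about a fifth of its peak, peaks 1.8 mm in (worn head: 3 to 5 N; firm head: over 13 N, climbing some 10 N in the first mm, so press slowly), fades to nothing at 4.4 mm; there the cap snaps in by itself to 9 mm and stays: the click. Beyond, it is on its stop. A cap let go before 4.4 mm comes back out
- cap_a_top (a point): centre of the top face of the cap of head_a; moves with the cap; z up
- head_b: one of three look-alike push-button heads, each in a rack hole (which is where varies); about 90 g, round about z. Origin: centre of the flange's underside. Up from it: flange 34 mm wide, 3 thick; steel collar 30 wide from 3 to 18 mm (grip here); cap 21 wide, top at 30 mm when out, 21 clicked in. Down: barrel 22 wide, 28 long, its last 5 mm tapering to 16, loose in a 25 mm hole
- cap_b (a joint): travel of head_b's cap, m, 0 = out. Resistance starts at about a fifth of its peak, peaks 1.8 mm in (worn head: 3 to 5 N; firm head: over 13 N, climbing some 10 N in the first mm, so press slowly), fades to nothing at 4.4 mm; there the cap snaps in by itself to 9 mm and stays: the click. Beyond, it is on its stop. A cap let go before 4.4 mm comes back out
- cap_b_top (a point): centre of the top face of the cap of head_b; moves with the cap; z up
- head_c: one of three look-alike push-button heads, each in a rack hole (which is where varies); about 90 g, round about z. Origin: centre of the flange's underside. Up from it: flange 34 mm wide, 3 thick; steel collar 30 wide from 3 to 18 mm (grip here); cap 21 wide, top at 30 mm when out, 21 clicked in. Down: barrel 22 wide, 28 long, its last 5 mm tapering to 16, loose in a 25 mm hole
- cap_c (a joint): travel of head_c's cap, m, 0 = out. Resistance starts at about a fifth of its peak, peaks 1.8 mm in (worn head: 3 to 5 N; firm head: over 13 N, climbing some 10 N in the first mm, so press slowly), fades to nothing at 4.4 mm; there the cap snaps in by itself to 9 mm and stays: the click. Beyond, it is on its stop. A cap let go before 4.4 mm comes back out
- cap_c_top (a point): centre of the top face of the cap of head_c; moves with the cap; z up
- screwdriver: bystander: flat screwdriver, 210 mm long, lying on the bench beyond the rack; origin under its middle
- tape_measure: bystander: pocket tape measure, 62x81x33 mm, on the bench; origin under its middle
- sanding_block: bystander: cork sanding block, 66x110x29 mm, on the bench; origin under its middle
- chisel: bystander: wood chisel, 215 mm long, lying on the bench; origin under its middle
- spanner: bystander: small combination spanner, 159 mm long, lying on the near left of the bench; origin under its middle

How it is judged:
By the outcome, as a careful person would: the job done as asked, in the order asked, and still so for the second after the job is handed in, with the robot touching nothing.
It also fails if it takes over 54 s, if anything falls off the work surface, if the arm or the gripper's body presses on something with over 40 N, if the wrist force passes 120 N, or if a joint passes its speed limit or range.

ROBOT

A 6-joint arm with a two-finger parallel gripper is mounted at the origin on a cart in front of the work surface, level with it; the furniture and walls round the work are solid. World frame = base frame: x ahead of the robot, y to its left, z up, the work surface at z = 0. Lengths are in mm, angles in rad, forces in N, time in s.
With the tool pointing down it reaches from about 375 to 750 mm from the base axis. Payload 9 kg.
Tool frame: the origin (TCP) lies at the very end of the fingers, on their centre line; the grasp point (between the pads) lies 19 mm behind it; z points along the fingers, y is the line along which they close (so a half turn about z gives the same grasp; the last joint's range is limited). The gripper opens to 85 mm and grips with 20 to 120 N. Pads are 22 mm wide; open, the fingers measure 114 mm over their backs; the gripper's body (76 mm by 85 mm) begins 54 mm behind the grasp point. The pads swing forward as they close: fully open they stand 13 mm farther back than shut.
Start: joints at [-1.353, 0.104, 0.097, 1.564, 0, 1.353], TCP at [253.295, -543.947, 231.331] pointing down, gripper open.
Joint ranges: [-2.99, 2.99], [-0.84, 1.86], [-1.1, 1.16], [-1.84, 2.11], [-1.51, 1.56], [-3.14, 3.14]. Speed limits (rad/s): [2.22, 2.22, 2.57, 3.14, 3.14, 3.14].

INTERFACE

Orientations are given as a rotation vector (axis times angle).
In Python, from bench import observe, snapshot, get_calibration, hand_in gives the robot as it stands.
- The arm moves only by the tool move_arm, never from a script. Its argument "steps" is a list of rows, each a list of 7 numbers: the opening, from 0 (shut) to 1 (fully open), then the shift along the tool's x, y, z in cm, then the turn, a rotation vector about the tool's x, y, z in degrees. In form: [[hand, tx, ty, tz, wx, wy, wz], ...]. A call has 1 to 10 rows; each row is the pose to reach, as a shift and turn from the pose commanded when the call began, along the tool's axes at that moment; what a row does not reach only later rows make up. A row lasts 1/10 s, in which the tool goes at most 50 mm and 8.59 degrees, less where a joint would pass 70% of its speed; a pose out of reach is approached as far as the arm can. A call with a gripper value outside its range is refused whole. The fingers move at their own pace and stop on an object; "squeeze" is the grip in N (left out, the last holds). Time passes only in rows, so rows that repeat a pose let the fingers close. It gives the time, the measured TCP pose, the force, the opening and the grip force at its end, in the units of the state.
- observe(): the state, without advancing time (a new reading comes with each control period).
- snapshot(name): name is "scene" or "top" or "wrist"; returns (picture, depth): 384x512x3 uint8, blue, green, red; 384x512 float32, mm along the optical axis (not along the pixel's ray), 0 where there is no reading.
- get_calibration(name): a dict with "vertical_fov" (degrees; the focal length in pixels is half the picture's height over the tangent of half this angle, whatever the lens; pixels are square), "cx", "cy" (the principal point, pixels), "R" (3x3) and "t" (3): a world point X has camera coordinates R X + t; the wrist camera has in their place "mount" (4x4, takes a point from camera to tool coordinates, whose origin is the TCP and whose axes are the flange's). Camera axes: x right, y down, z forward; pixel columns grow to the right and rows downward; lengths in mm; the calibration is good to about 2 mm. A picture is of the moment at which its call begins: read the wrist's pose just before it. get_calibration takes no time and is no camera call.
- hand_in(): hands the job in; it is judged then, once.
The state is a dict: "clock": time; "qpos": joint angles; "qd": joint speeds; "tau": joint torques, N m; "eef_pos": TCP position; "orientation": TCP orientation; "force": force on the tool from outside, world axes, zero at the start; "torque": the same for the moment, N m; "opening": opening from 0.0 (shut) to 1.0 (fully open); "finger_force": force on a finger pad.
Only numpy, scipy, OpenCV 4.12 (cv2) and the standard library are available. Lean on these libraries where they do the work, as an engineer would, in place of code of your own. Each camera call takes 0.05 s, during which the arm holds its last target. There are 200 camera calls.

## Working session

There is one attempt and no reset: what is moved stays moved. The work goes in short steps, Python scripts to look and compute and a tool call to move; the robot and the scene stay as the last step left them, time stands still between calls to the robot, and variables do not carry over. Pictures are saved under pics/ and viewed, at most 10 in all, crops included, and the job is handed in when it is done.

Besides the shell and the picture viewer there is one more tool, called as name(argument=value, ...) on one line, values as JSON. move_arm: Moves the arm, as the interface text tells. Its arguments: {"type":"object","properties":{"steps":{"type":"array"},"squeeze":{"type":"number"}},"required":["steps"]}

```bash
mkdir -p pics; cat > h.py <<'E'
import numpy as np,cv2
from bench import observe,snapshot,get_calibration,hand_in
from scipy.spatial.transform import Rotation as Ro
def cloud(name,save=None):
    s=observe(); c=get_calibration(name); p,d=snapshot(name)
    if save: cv2.imwrite('pics/'+save,p)
    f=192/np.tan(np.radians(c['vertical_fov'])/2)
    v,u=np.mgrid[:384,:512]
    P=np.stack([(u-c['cx'])/f*d,(v-c['cy'])/f*d,d],-1)
    if 'R' in c: W=(P-np.array(c['t']))@np.array(c['R'])
    else:
        M=np.array(c['mount']); T=P@M[:3,:3].T+M[:3,3]
        W=T@Ro.from_rotvec(s['orientation']).as_matrix().T+np.array(s['eef_pos'])
    W[d==0]=np.nan
    return p,d,W
E
python3 - <<'E'
from h import *
s=observe();print(s)
for n in('scene','top'):
    p,d,W=cloud(n,n+'0.png'); np.save(n+'.npy',W)
    for k,v in get_calibration(n).items(): print(k,np.round(v,3).tolist())
c=cv2.vconcat([cv2.imread('pics/top0.png'),cv2.imread('pics/scene0.png')]);cv2.imwrite('pics/a.png',cv2.resize(c,None,fx=.78,fy=.78))
E
```

```text
{'clock': 0.0, 'qpos': array([-1.35273095e+00,  1.04702660e-01,  9.65144058e-02,  1.56385503e+00,
        1.27539872e-06,  1.35310605e+00]), 'qd': array([ 0.0007113 , -0.00075714,  0.00071403,  0.00041166,  0.00030178,
       -0.00101321]), 'tau': array([-1.96269248e-03, -5.56923401e+01,  5.03655875e+01,  1.66430493e-02,
       -3.75481923e-04, -2.57640812e-05]), 'eef_pos': array([ 253.20610838, -543.62846236,  230.54517152]), 'orientation': array([-3.06610281e+00, -6.78811198e-01, -1.63538530e-06]), 'force': array([ 0.47870424, -0.02749047,  0.14552527]), 'torque': array([ 0.01980155, -0.02351855,  0.04170315]), 'finger_force': 0.0, 'opening': 0.9999394405528891}
vertical_fov 46.457
cx 254.414
cy 191.746
R [[0.884, -0.467, 0.005], [-0.287, -0.551, -0.784], [0.368, 0.692, -0.621]]
t [-557.41, 167.842, 1070.343]
vertical_fov 42.427
cx 264.923
cy 190.855
R [[-0.005, -1.0, -0.029], [-0.998, 0.007, -0.063], [0.063, 0.028, -0.998]]
t [-72.872, 557.325, 1328.978]
```

View pics/a.png

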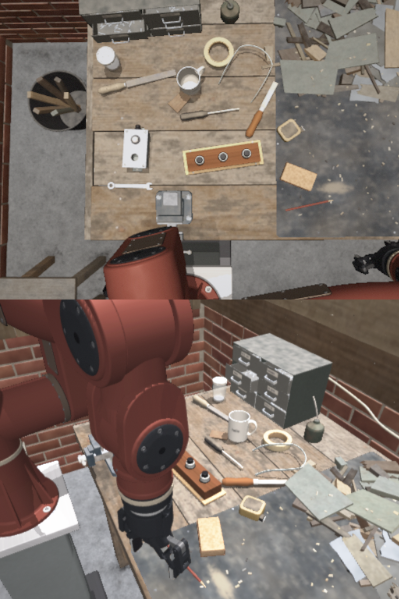

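The top view shows the rack with heads near px (256,205), (286,200), (317,196), and the box near (173,190), with the lamp on its far side and the hole near (172,203). Next I measure from depth.

```bash
python3 - <<'E'
from h import *
W=np.load('top.npy');p=cv2.imread('pics/top0.png')
for (u,v) in [(256,205),(286,200),(317,196)]:
    S=W[v-14:v+15,u-14:u+15].reshape(-1,3); z=S[:,2]
    print('head',np.nanpercentile(z,[2,50,90,99]).round(1)); q=S[z>66]; print(len(q),q.mean(0).round(1),((np.nanmin(q,0)+np.nanmax(q,0))/2).round(1))
    q=S[(z>55)]; print(len(q),q.mean(0).round(1))
def rect(u0,u1,v0,v1,a,b):
    S=W[v0:v1,u0:u1].reshape(-1,3);q=S[(S[:,2]>a)&(S[:,2]<b)]
    r=cv2.minAreaRect(q[:,:2].astype(np.float32));print(len(q),r,q.mean(0).round(1))
rect(230,345,175,230,35,52)
rect(150,200,155,225,52,67)
rect(150,200,155,225,70,90)
# table height
print(np.nanmedian(W[230:238,200:225,2]),np.nanmedian(W[225:232,240:330,2]))
c=cv2.resize(p[150:240,145:350],None,fx=3.9,fy=3.9,interpolation=cv2.INTER_CUBIC);cv2.imwrite('pics/b.png',c)
E
```

```text
head [ 8.8 45.2 62.  77.1]
57 [518.2 -50.9  74.2] [520.7 -50.1  73.4]
102 [518.3 -51.6  68.9]
head [ 7.7 45.4 61.2 77.3]
53 [ 529.3 -130.7   74.7] [ 529.4 -132.4   74.1]
101 [ 529.2 -130.    68.6]
head [ 8.1 45.4 62.  78.4]
59 [ 539.9 -209.4   74.7] [ 539.2 -210.3   74.5]
101 [ 539.5 -208.6   69.5]
2015 ((529.4458618164062, -130.14759826660156), (66.0000228881836, 250.11666870117188), 7.908421039581299) [ 529.4 -130.6   45.3]
1328 ((559.0314331054688, 167.1100311279297), (81.1815185546875, 129.8329620361328), 86.92736053466797) [558.5 167.1  61.3]
60 ((592.1738891601562, 171.62118530273438), (37.29389572143555, 22.218788146972656), 67.17106628417969) [589.3 165.1  74.8]
0.3230372416459653 1.0658543760716466
```

View pics/b.png

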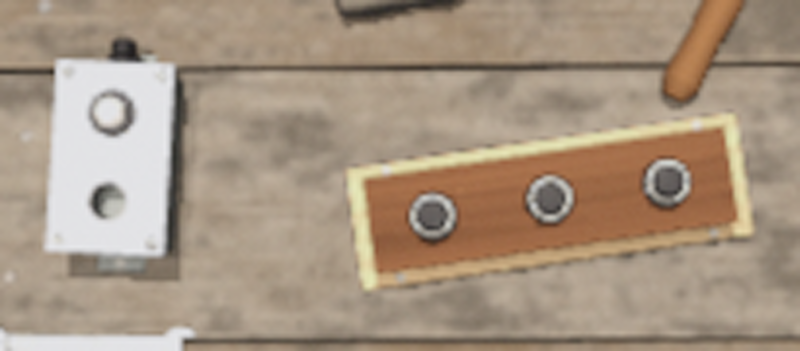

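The box is yawed about -3° with its hole near (529,169). The rack is yawed +7.9° with heads at (518,-51), (529,-130) and (540,-210). I'll move above the middle head.

move_arm(steps=[[0, 42.5, -25.9, 3, 0, 0, 17], [0, 42.5, -25.9, 3, 0, 0, 17], [0, 42.5, -25.9, 3, 0, 0, 17], [0, 42.5, -25.9, 3, 0, 0, 17], [0, 42.5, -25.9, 3, 0, 0, 17], [0, 42.5, -25.9, 3, 0, 0, 17], [0, 42.5, -25.9, 3, 0, 0, 17], [0, 42.5, -25.9, 3, 0, 0, 17], [0, 42.5, -25.9, 3, 0, 0, 17], [0, 42.5, -25.9, 3, 0, 0, 17]])

```text
clock: 1.1
eef_pos: [530.0, -127.6, 201.0]
orientation: [3.134, 0.219, -0.0]
force: [0.5, -1.0, 0.2]
opening: 0.001
finger_force: 0.0
```

move_arm(steps=[[0, 0, 0, 0, 0, 0, 0], [0, 0, 0, 0, 0, 0, 0], [0, 0, 0, 0, 0, 0, 0]])

```text
clock: 1.4
eef_pos: [528.9, -130.3, 201.1]
orientation: [3.134, 0.217, -0.001]
force: [0.3, 0.5, -0.2]
opening: 0.002
finger_force: 0.0
```

```bash
cat >> h.py <<'E'
def st():
    s=observe();R=Ro.from_rotvec(s['orientation']).as_matrix()
    print('t',round(s['clock'],2),'pos',s['eef_pos'].round(2),'F',np.round(s['force'],2),'x',R[:,0].round(4),'z',R[:,2].round(4),'open',round(s['opening'],3),'ff',round(s['finger_force'],1));return s,R
E
python3 - <<'E'
from h import *
st();p,d,W=cloud('wrist','w1.png');np.save('w1.npy',W)
print(np.round(get_calibration('wrist')['mount'],3).tolist())
E
```

```text
t 1.4 pos [ 528.85 -130.33  201.09] F [ 0.28  0.52 -0.21] x [ 9.904e-01  1.381e-01 -5.000e-04] z [-5.e-04 -1.e-04 -1.e+00] open 0.002 ff 0.0
[[0.0, -0.956, -0.294, 74.869], [1.0, 0.001, -0.001, -0.855], [0.001, -0.294, 0.956, -142.278], [0.0, 0.0, 0.0, 1.0]]
```

View pics/w1.png

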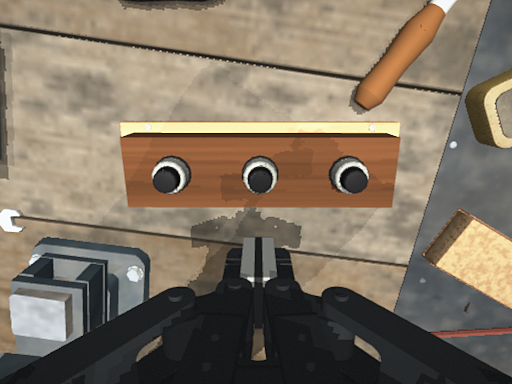

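The wrist view shows the three heads at px (167,178), (260,178) and (352,178), with the closed fingertips at (257,245). I'll fit the cap tops from depth.

```bash
cat >> h.py <<'E'
def circ(W,c,zlo,zhi,r=22):
    S=W.reshape(-1,3);m=(np.hypot(S[:,0]-c[0],S[:,1]-c[1])<r)&(S[:,2]>zlo)&(S[:,2]<zhi)
    q=S[m]; (x,y),R=cv2.minEnclosingCircle(q[:,:2].astype(np.float32))
    return len(q),np.round([x,y,R],1),q.mean(0).round(1)
E
python3 - <<'E'
from h import *
W=np.load('w1.npy')
for c in [(518.4,-51.2),(529.4,-130.4),(540.4,-209.6)]:
    print('cap',circ(W,c,70,80,20),'collar',circ(W,c,58,66,20))
S=W[120:210,115:405].reshape(-1,3);q=S[(S[:,2]>38)&(S[:,2]<50)];print(cv2.minAreaRect(q[:,:2].astype(np.float32)),np.median(q[:,2]))
E
```

```text
cap (474, array([517.9, -52.1,  10.6]), array([518.4, -52.6,  73.5])) collar (379, array([517.9, -52.3,  14.8]), array([522.5, -55.7,  61.5]))
cap (466, array([ 528.7, -131.3,   10.4]), array([ 529.3, -131.1,   73.6])) collar (374, array([ 528.7, -131.1,   14.9]), array([ 533.2, -130.4,   61.4]))
cap (472, array([ 539.8, -210.2,   10.4]), array([ 540.2, -209.7,   73.5])) collar (376, array([ 539.8, -210.1,   14.8]), array([ 543.3, -205.6,   61.4]))
((528.5036010742188, -131.45675659179688), (66.9561996459961, 251.00083923339844), 7.931711673736572) 43.7039302290123
```

move_arm(steps=[[0, 0, 0.08, 4, 0, 0, 0], [0, 0, 0.08, 8, 0, 0, 0], [0, 0, 0.08, 11, 0, 0, 0], [0, 0, 0.08, 12, 0, 0, 0], [0, 0, 0.08, 12.4, 0, 0, 0], [0, 0, 0.08, 12.4, 0, 0, 0], [0, 0, 0.08, 12.4, 0, 0, 0]])

```text
clock: 2.15
eef_pos: [530.4, -131.4, 79.2]
orientation: [3.133, 0.218, 0.004]
force: [0.5, -0.2, 0.6]
opening: 0.002
finger_force: 0.0
```

move_arm(steps=[[0, 0, 0, 0.05, 0, 0, 0], [0, 0, 0, 0.1, 0, 0, 0], [0, 0, 0, 0.13, 0, 0, 0], [0, 0, 0, 0.15, 0, 0, 0], [0, 0, 0, 0.15, 0, 0, 0]])

```text
clock: 2.65
eef_pos: [529.4, -130.5, 75.8]
orientation: [3.134, 0.219, -0.0]
force: [0.3, -0.7, 0.3]
opening: 0.001
finger_force: 0.0
```

move_arm(steps=[[0, 0, 0, 0.03, 0, 0, 0], [0, 0, 0, 0.06, 0, 0, 0], [0, 0, 0, 0.06, 0, 0, 0]])

```text
clock: 2.95
eef_pos: [529.3, -130.5, 75.1]
orientation: [3.134, 0.218, -0.0]
force: [-0.5, -0.4, 1.3]
opening: -0.0
finger_force: 0.0
```

```bash
python3 -c "
from h import *
st()"
```

```text
t 2.95 pos [ 529.34 -130.54   75.12] F [-0.51 -0.36  1.26] x [ 9.903e-01  1.386e-01 -1.000e-04] z [-1.e-04 -1.e-04 -1.e+00] open -0.0 ff 0.0
```

move_arm(steps=[[0, 0, 0, 0.02, 0, 0, 0], [0, 0, 0, 0.04, 0, 0, 0], [0, 0, 0, 0.04, 0, 0, 0]])

```text
clock: 3.25
eef_pos: [529.3, -130.6, 74.8]
orientation: [3.134, 0.218, -0.0]
force: [-0.7, 0.4, -0.3]
opening: -0.002
finger_force: 0.0
```

move_arm(steps=[[0, 0, 0, 0.02, 0, 0, 0], [0, 0, 0, 0.04, 0, 0, 0], [0, 0, 0, 0.05, 0, 0, 0], [0, 0, 0, 0.05, 0, 0, 0]])

```text
clock: 3.65
eef_pos: [529.4, -130.5, 74.3]
orientation: [3.134, 0.218, 0.0]
force: [-0.4, 0.0, -0.2]
opening: 0.003
finger_force: 0.0
```

move_arm(steps=[[0, 0, 0, 0.02, 0, 0, 0], [0, 0, 0, 0.04, 0, 0, 0], [0, 0, 0, 0.05, 0, 0, 0], [0, 0, 0, 0.05, 0, 0, 0]])

```text
clock: 4.05
eef_pos: [529.4, -130.6, 74.0]
orientation: [3.134, 0.218, 0.0]
force: [-0.1, 0.0, 2.6]
opening: 0.004
finger_force: 1.4
```

move_arm(steps=[[0, 0, 0, 0.01, 0, 0, 0], [0, 0, 0, 0.03, 0, 0, 0], [0, 0, 0, 0.03, 0, 0, 0]])

```text
clock: 4.35
eef_pos: [529.4, -130.6, 73.7]
orientation: [3.134, 0.218, 0.0]
force: [-2.3, 0.3, 5.2]
opening: 0.002
finger_force: 2.5
```

move_arm(steps=[[0, 0, 0, 0.01, 0, 0, 0], [0, 0, 0, 0.02, 0, 0, 0], [0, 0, 0, 0.02, 0, 0, 0]])

```text
clock: 4.65
eef_pos: [529.4, -130.6, 73.6]
orientation: [3.134, 0.218, 0.0]
force: [-1.5, 0.8, 5.7]
opening: -0.003
finger_force: 3.0
```

move_arm(steps=[[0, 0, 0, 0.01, 0, 0, 0], [0, 0, 0, 0.02, 0, 0, 0], [0, 0, 0, 0.02, 0, 0, 0]])

```text
clock: 4.95
eef_pos: [529.4, -130.6, 73.5]
orientation: [3.134, 0.218, 0.0]
force: [-1.9, 0.1, 6.3]
opening: 0.001
finger_force: 3.4
```

It holds out at 6.3 N, so the middle head is firm. Now to click the left one.

move_arm(steps=[[0, 0, 0, -1.5, 0, 0, 0], [0, -0.05, -4, -1.5, 0, 0, 0], [0, -0.05, -7.9, -1.5, 0, 0, 0], [0, -0.05, -7.9, -1.5, 0, 0, 0], [0, -0.05, -7.9, -1.2, 0, 0, 0], [0, -0.05, -7.9, -0.7, 0, 0, 0], [0, -0.05, -7.9, -0.4, 0, 0, 0], [0, -0.05, -7.9, -0.25, 0, 0, 0], [0, -0.05, -7.9, -0.18, 0, 0, 0], [0, -0.05, -7.9, -0.15, 0, 0, 0]])

```text
clock: 5.95
eef_pos: [517.9, -52.7, 74.5]
orientation: [3.134, 0.217, -0.0]
force: [-0.2, -0.5, 0.1]
opening: -0.005
finger_force: 0.0
```

move_arm(steps=[[0, 0, 0, 0.03, 0, 0, 0], [0, 0, 0, 0.06, 0, 0, 0], [0, 0, 0, 0.09, 0, 0, 0], [0, 0, 0, 0.11, 0, 0, 0], [0, 0, 0, 0.13, 0, 0, 0], [0, 0, 0, 0.13, 0, 0, 0]])

```text
clock: 6.55
eef_pos: [518.0, -52.4, 73.4]
orientation: [3.134, 0.218, 0.0]
force: [0.1, -0.7, 1.5]
opening: 0.0
finger_force: 1.0
```

move_arm(steps=[[0, 0, 0, 0.03, 0, 0, 0], [0, 0, 0, 0.06, 0, 0, 0], [0, 0, 0, 0.08, 0, 0, 0], [0, 0, 0, 0.08, 0, 0, 0]])

```text
clock: 6.95
eef_pos: [518.0, -52.4, 72.6]
orientation: [3.134, 0.218, 0.0]
force: [-1.2, -0.5, 3.1]
opening: 0.001
finger_force: 1.7
```

move_arm(steps=[[0, 0, 0, 0.1, 0, 0, 0], [0, 0, 0, 0.2, 0, 0, 0], [0, 0, 0, 0.3, 0, 0, 0], [0, 0, 0, 0.4, 0, 0, 0], [0, 0, 0, 0.45, 0, 0, 0], [0, 0, 0, 0.5, 0, 0, 0], [0, 0, 0, 0.5, 0, 0, 0]])

```text
clock: 7.65
eef_pos: [517.8, -52.3, 67.3]
orientation: [-3.134, -0.218, 0.0]
force: [-0.6, 0.2, -0.8]
opening: -0.001
finger_force: 0.0
```

move_arm(steps=[[0, 0, 0, -2.5, 0, 0, 0], [0, 0, 4, -2.8, 0, 0, 0], [0, 0, 9, -2.8, 0, 0, 0], [0, 0, 13, -2.8, 0, 0, 0], [0, 0, 15.9, -2.5, 0, 0, 0], [0, 0, 15.9, -2, 0, 0, 0], [0, 0, 15.9, -1.4, 0, 0, 0], [0, 0, 15.9, -1, 0, 0, 0], [0, 0, 15.9, -0.8, 0, 0, 0], [0, 0, 15.9, -0.75, 0, 0, 0]])

```text
clock: 8.65
eef_pos: [539.9, -208.9, 74.7]
orientation: [-3.134, -0.22, 0.001]
force: [-0.1, 0.8, 0.3]
opening: 0.0
finger_force: 0.0
```

move_arm(steps=[[0, 0, 0, 0.03, 0, 0, 0], [0, 0, 0, 0.06, 0, 0, 0], [0, 0, 0, 0.09, 0, 0, 0], [0, 0, 0, 0.11, 0, 0, 0], [0, 0, 0, 0.13, 0, 0, 0], [0, 0, 0, 0.13, 0, 0, 0]])

```text
clock: 9.25
eef_pos: [540.0, -209.9, 73.8]
orientation: [3.134, 0.218, 0.0]
force: [0.0, 0.3, 0.8]
opening: 0.002
finger_force: 0.5
```

move_arm(steps=[[0, 0, 0, 0.03, 0, 0, 0], [0, 0, 0, 0.05, 0, 0, 0], [0, 0, 0, 0.05, 0, 0, 0], [0, 0, 0, 0.05, 0, 0, 0]])

```text
clock: 9.65
eef_pos: [540.0, -209.9, 73.3]
orientation: [3.134, 0.218, 0.0]
force: [1.2, 1.0, 2.9]
opening: -0.001
finger_force: 1.0
```

move_arm(steps=[[0, 0, 0, 0.03, 0, 0, 0], [0, 0, 0, 0.06, 0, 0, 0], [0, 0, 0, 0.06, 0, 0, 0], [0, 0, 0, 0.06, 0, 0, 0]])

```text
clock: 10.05
eef_pos: [540.0, -209.9, 72.7]
orientation: [3.134, 0.218, 0.0]
force: [0.3, 1.0, 4.3]
opening: 0.001
finger_force: 1.4
```

move_arm(steps=[[0, 0, 0, 0.1, 0, 0, 0], [0, 0, 0, 0.2, 0, 0, 0], [0, 0, 0, 0.3, 0, 0, 0], [0, 0, 0, 0.4, 0, 0, 0], [0, 0, 0, 0.5, 0, 0, 0], [0, 0, 0, 0.52, 0, 0, 0], [0, 0, 0, 0.52, 0, 0, 0]])

```text
clock: 10.75
eef_pos: [539.8, -209.8, 67.2]
orientation: [-3.134, -0.218, 0.0]
force: [0.2, 0.2, 0.0]
opening: -0.005
finger_force: 0.0
```

move_arm(steps=[[0.65, 0, 0, -4, 0, 0, 0], [0.65, 0, -4, -8, 0, 0, 0], [0.65, 0, -7.95, -10, 0, 0, 0], [0.65, 0, -7.95, -10, 0, 0, 0], [0.65, 0, -7.95, -10, 0, 0, 0], [0.65, 0, -7.95, -10, 0, 0, 0], [0.65, 0, -7.95, -10, 0, 0, 0]])

```text
clock: 11.45
eef_pos: [528.4, -131.8, 166.1]
orientation: [-3.133, -0.217, 0.003]
force: [0.2, -0.2, -0.4]
opening: 0.65
finger_force: 0.0
```

```bash
python3 - <<'E'
from h import *
st();p,d,W=cloud('wrist','w2.png')
for c in [(518,-52.2),(528.7,-131.1),(539.8,-210.1)]:
    S=W.reshape(-1,3);q=S[np.hypot(S[:,0]-c[0],S[:,1]-c[1])<7];print(c,len(q),np.median(q[:,2]))
print(circ(W,(528.7,-131.1),70,80,20),circ(W,(528.7,-131.1),58,66,20))
E
```

```text
t 11.45 pos [ 528.44 -131.77  166.12] F [ 0.22 -0.24 -0.44] x [ 0.9905  0.1375 -0.0016] z [-1.7e-03  6.0e-04 -1.0e+00] open 0.65 ff 0.0
(518, -52.2) 261 64.96026785822015
(528.7, -131.1) 272 73.8682021703691
(539.8, -210.1) 260 64.77533086844137
(595, array([ 528.7, -131.4,   10.4]), array([ 529.3, -131.1,   73.6])) (477, array([ 528.6, -131.1,   14.9]), array([ 533.9, -130.3,   61.4]))
```

Both worn caps read 65 mm, so they are clicked in. Next I descend and grip the collar of the firm head.

move_arm(steps=[[0.65, 0, 0, 4, 0, 0, 0], [0.65, 0, 0, 7.5, 0, 0, 0], [0.65, 0, 0, 10, 0, 0, 0], [0.65, 0, 0, 11.3, 0, 0, 0], [0.65, 0, 0, 11.6, 0, 0, 0], [0.65, 0, 0, 11.7, 0, 0, 0], [0.65, 0, 0, 11.7, 0, 0, 0]], squeeze=40)

```text
clock: 12.2
eef_pos: [529.7, -131.7, 51.7]
orientation: [3.133, 0.218, 0.002]
force: [0.2, -0.1, 0.3]
opening: 0.652
finger_force: 0.0
```

```bash
python3 -c "
from h import *
st()"
```

```text
t 12.2 pos [ 529.74 -131.67   51.72] F [ 0.2  -0.05  0.29] x [0.9904 0.1385 0.0015] z [ 0.0016 -0.001  -1.    ] open 0.652 ff 0.0
```

move_arm(steps=[[0.65, 0, 0, 0, 0, 0, 0], [0.65, 0, 0, 0, 0, 0, 0], [0.65, 0, 0, 0, 0, 0, 0]])

```text
clock: 12.5
eef_pos: [529.3, -131.3, 51.0]
orientation: [3.133, 0.218, 0.001]
force: [-0.6, 0.9, 0.3]
opening: 0.65
finger_force: 0.0
```

move_arm(steps=[[0.65, -0.04, 0, 0.2, 0, 0, 0], [0.65, -0.04, 0, 0.2, 0, 0, 0], [0.3, -0.04, 0, 0.2, 0, 0, 0], [0.25, -0.04, 0, 0.2, 0, 0, 0], [0.2, -0.04, 0, 0.2, 0, 0, 0], [0.2, -0.04, 0, 0.2, 0, 0, 0], [0.2, -0.04, 0, 0.2, 0, 0, 0], [0.2, -0.04, 0, 0.2, 0, 0, 0]], squeeze=40)

```text
clock: 13.3
eef_pos: [528.6, -131.2, 48.6]
orientation: [3.134, 0.218, 0.0]
force: [-1.1, 0.8, 3.0]
opening: 0.336
finger_force: 39.5
```

```bash
python3 -c "
from h import *
st();cloud('wrist','w3.png')"
```

```text
t 13.3 pos [ 528.64 -131.23   48.59] F [-1.1   0.78  3.04] x [9.903e-01 1.386e-01 2.000e-04] z [ 3.e-04 -2.e-04 -1.e+00] open 0.336 ff 39.5
```

View pics/w3.png

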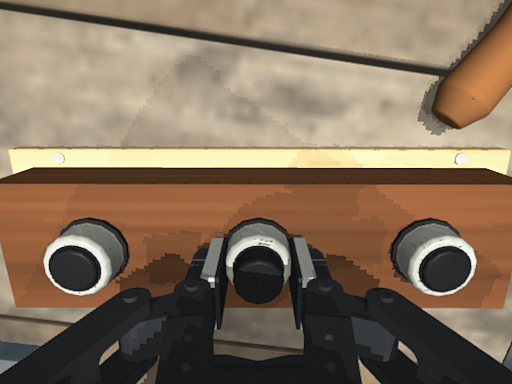

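The wrist view shows the pads on the collar at px (212,270) and (303,270), with the cap out. Lifting.

move_arm(steps=[[0.2, 0, 0, -0.5, 0, 0, 0], [0.2, 0, 0, -1.5, 0, 0, 0], [0.2, 0, 0, -3, 0, 0, 0], [0.2, 0, 0, -5, 0, 0, 0], [0.2, 0, 0, -7, 0, 0, 0], [0.2, 0, 0, -9, 0, 0, 0], [0.2, 0, 0, -9, 0, 0, 0], [0.2, 0, 0, -9, 0, 0, 0]])

```text
clock: 14.15
eef_pos: [528.9, -131.4, 139.0]
orientation: [3.133, 0.218, 0.002]
force: [-0.5, 0.1, -1.5]
opening: 0.328
finger_force: 39.5
```

```bash
python3 -c "
from h import *
s,R=st();g=np.array([489,166.6,138])-s['eef_pos'];print(R.T@g)"
```

```text
t 14.15 pos [ 528.9  -131.4   139.04] F [-0.49  0.07 -1.53] x [0.9903 0.1386 0.001 ] z [ 1.2e-03 -7.0e-04 -1.0e+00] open 0.328 ff 39.5
[   1.78830023 -300.65005808    0.77770382]
```

move_arm(steps=[[0.2, 0.1, -2, 0, 0, 0, 2], [0.2, 0.1, -6, 0, 0, 0, 5], [0.2, 0.2, -11, 0, 0, 0, 8], [0.2, 0.2, -16, 0, 0, 0, 11], [0.2, 0.2, -21, 0, 0, 0, 11], [0.2, 0.2, -26, 0, 0, 0, 11], [0.2, 0.2, -29, 0, 0, 0, 11], [0.2, 0.2, -30, 0, 0, 0, 11], [0.2, 0.2, -30, 0, 0, 0, 11], [0.2, 0.2, -30, 0, 0, 0, 11]])

```text
clock: 15.15
eef_pos: [488.9, 132.1, 138.0]
orientation: [-3.116, 0.016, 0.001]
force: [-1.0, -0.2, -1.5]
opening: 0.331
finger_force: 39.7
```

move_arm(steps=[[0.2, 0, 0, 0, 0, 0, 0], [0.2, 0, 0, 0, 0, 0, 0], [0.2, 0, 0, 0, 0, 0, 0]])

```text
clock: 15.45
eef_pos: [488.8, 132.8, 138.3]
orientation: [-3.115, 0.014, 0.001]
force: [0.3, 0.5, -0.8]
opening: 0.331
finger_force: 39.7
```

```bash
python3 - <<'E'
from h import *
st();p,d,W=cloud('wrist','w4.png');np.save('w4.npy',W)
E
```

```text
t 15.45 pos [488.8  132.76 138.34] F [ 0.31  0.49 -0.81] x [ 1.0e+00 -8.8e-03 -6.0e-04] z [-3.000e-04  2.620e-02 -9.997e-01] open 0.331 ff 39.7
```

View pics/w4.png

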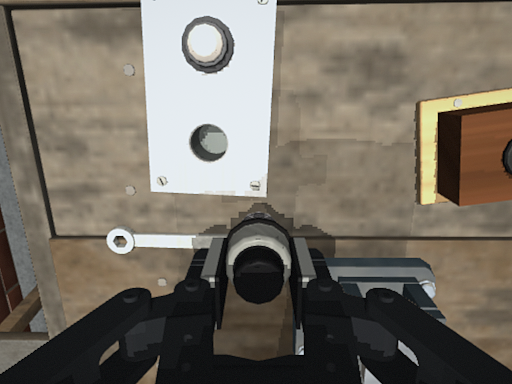

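The hole shows at px (209,142) and the lamp at (207,43). The arm stopped 34 mm short with a slight tilt, so I'll check the joints.

```bash
python3 - <<'E'
from h import *
s,R=st();print(s['qpos'].round(4),s['qd'].round(3),s['tau'].round(2),s['torque'].round(2))
W=np.load('w4.npy')
S=W.reshape(-1,3);S=S[~np.isnan(S[:,0])]
m=(S[:,2]>54)&(S[:,2]<66)&(S[:,0]>500)&(S[:,1]>110)&(S[:,1]<220);q=S[m];print(cv2.minAreaRect(q[:,:2].astype(np.float32)),np.median(q[:,2]))
# hole: pixels deeper than the lid inside neighbourhood; mouth edge circle via raised mask contour
H=W[110:175,180:240];k=((H[...,2]<52)).astype(np.uint8)
n,l,stt,c=cv2.connectedComponentsWithStats(k);i=1+stt[1:,4].argmax();print(stt[i],c[i]+[180,110])
cnt=cv2.findContours((l==i).astype(np.uint8),0,1)[0][0][:,0]+[180,110]
print(cv2.fitEllipse(cnt))
cal=get_calibration('wrist');f=192/np.tan(np.radians(cal['vertical_fov'])/2);M=np.array(cal['mount'])
def ray(u,v,z):
    d=R@(M[:3,:3]@np.array([(u-cal['cx'])/f,(v-cal['cy'])/f,1]));o=R@M[:3,3]+s['eef_pos'];return o+d*(z-o[2])/d[2]
pts=np.array([ray(u,v,60)[:2] for u,v in cnt],np.float32);print(cv2.fitEllipse(pts),cv2.minEnclosingCircle(pts))
E
```

```text
t 15.5 pos [488.77 132.9  138.36] F [ 0.29  1.02 -0.45] x [ 1.0e+00 -8.6e-03 -5.0e-04] z [-3.000e-04  2.620e-02 -9.997e-01] open 0.33 ff 39.7
[-0.0095 -0.1868 -0.355   1.4032  0.0262  3.1406] [ 0.004 -0.    -0.    -0.001  0.003  0.002] [ -0.14 -41.37  50.92   0.     0.1    0.  ] [-0.05  0.02 -0.02]
((556.5274658203125, 166.90283203125), (80.4720230102539, 116.0157470703125), 87.25143432617188) 59.78813812558489
[ 13  15  35  35 965] [209.74507772 142.24145078]
((209.77789306640625, 142.2644805908203), (32.61199951171875, 35.98291015625), 136.86062622070312)
((529.1256103515625, 167.44534301757812), (22.119626998901367, 23.278406143188477), 130.8116455078125) ((529.3208618164062, 167.2570037841797), 11.927430152893066)
```

Joint 6 is at its limit, so I'll turn back to about +8° of yaw. The head is round, so that doesn't affect the fit. Hole measured at (529.2, 167.4).

move_arm(steps=[[0.2, 0, 0, 0, 0, 0, -5], [0.2, 0, 0, 0, 0, 0, -11], [0.2, 0, 0, 0, 0, 0, -11], [0.2, 0, 0, 0, 0, 0, -11], [0.2, 0, 0, 0, 0, 0, -11]])

```text
clock: 16.0
eef_pos: [488.6, 133.3, 138.4]
orientation: [-3.103, -0.283, -0.003]
force: [0.0, 0.1, -2.4]
opening: 0.332
finger_force: 39.7
```

```bash
python3 -c "
from h import *
s,R=st();print(s['qpos']);g=np.array([529.1,167.4,138])-s['eef_pos'];print(R.T@g)"
```

```text
t 16.0 pos [488.61 133.29 138.36] F [ 0.05  0.06 -2.4 ] x [0.9835 0.1809 0.0044] z [-4.000e-04  2.620e-02 -9.997e-01] open 0.332 ff 39.7
[-0.00874742 -0.18687495 -0.35502924  1.40327257  0.02624515  2.95089859]
[ 45.98969723 -26.19987553   1.24076015]
```

move_arm(steps=[[0.2, 1, -0.6, 0.1, -1, -0.2, 0], [0.2, 2.5, -1.5, 0.1, -1.5, -0.25, 0], [0.2, 4, -2.2, 0.1, -1.5, -0.25, 0], [0.2, 4.6, -2.62, 0.1, -1.5, -0.25, 0], [0.2, 4.6, -2.62, 0.1, -1.5, -0.25, 0], [0.2, 4.6, -2.62, 0.1, -1.5, -0.25, 0], [0.2, 4.6, -2.62, 0.1, -1.5, -0.25, 0], [0.2, 4.6, -2.62, 0.1, -1.5, -0.25, 0]])

```text
clock: 16.8
eef_pos: [528.8, 167.2, 138.4]
orientation: [3.128, 0.288, 0.0]
force: [-0.1, -0.2, -0.5]
opening: 0.33
finger_force: 39.7
```

```bash
python3 - <<'E'
from h import *
s,R=st();p,d,W=cloud('wrist','w5.png')
c=s['eef_pos'][:2]
S=W.reshape(-1,3);q=S[(np.hypot(S[:,0]-c[0],S[:,1]-c[1])<25)&(S[:,2]>145)&(S[:,2]<170)]
print(np.nanmax(q[:,2]));zt=np.nanpercentile(q[:,2],80)
q=q[q[:,2]>160];print(cv2.minEnclosingCircle(q[:,:2].astype(np.float32)) if len(q) else '',np.median(q[:,2]))
l=S[(S[:,2]>55)&(S[:,2]<66)&(S[:,0]>485)&(S[:,0]<640)&(S[:,1]>110)&(S[:,1]<220)]
print(cv2.minAreaRect(l[:,:2].astype(np.float32)),np.median(l[:,2]))
E
```

```text
t 16.8 pos [528.78 167.19 138.37] F [-0.1  -0.17 -0.52] x [9.832e-01 1.827e-01 2.000e-04] z [ 2.e-04 -3.e-04 -1.e+00] open 0.33 ff 39.7
169.9998804270929
((534.8834228515625, 168.37648010253906), 24.16454315185547) 163.45720350753248
((558.329833984375, 166.577880859375), (80.33385467529297, 130.25531005859375), 87.05509948730469) 59.75203940185359
```

View pics/w5.png

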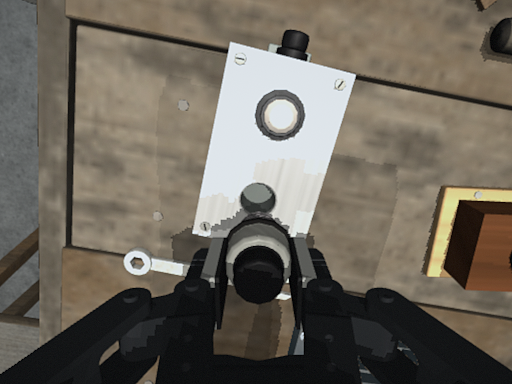

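The box lid's rectangle gives the hole at (528.4,168.1); the two estimates average (528.7,167.8), within 1 mm of where I am. Descending.

move_arm(steps=[[0.2, 0, -0.05, 2, 0, 0, 0], [0.2, 0, -0.05, 3.5, 0, 0, 0], [0.2, 0, -0.05, 4.3, 0, 0, 0], [0.2, 0, -0.05, 4.6, 0, 0, 0], [0.2, 0, -0.05, 4.9, 0, 0, 0], [0.2, 0, -0.05, 5.2, 0, 0, 0], [0.2, 0, -0.05, 5.5, 0, 0, 0], [0.2, 0, -0.05, 5.5, 0, 0, 0]])

```text
clock: 17.65
eef_pos: [528.9, 168.0, 83.1]
orientation: [3.128, 0.289, -0.0]
force: [-0.7, -0.4, -1.2]
opening: 0.326
finger_force: 39.7
```

move_arm(steps=[[0.2, 0, 0, 0.4, 0, 0, 0], [0.2, 0, 0, 0.8, 0, 0, 0], [0.2, 0, 0, 1.2, 0, 0, 0], [0.2, 0, 0, 1.5, 0, 0, 0], [0.2, 0, 0, 1.65, 0, 0, 0], [0.2, 0, 0, 1.65, 0, 0, 0], [0.2, 0, 0, 1.65, 0, 0, 0]])

```text
clock: 18.35
eef_pos: [529.0, 168.0, 66.9]
orientation: [3.128, 0.289, 0.0]
force: [-0.7, 0.7, -1.3]
opening: 0.332
finger_force: 39.7
```

move_arm(steps=[[0.2, 0, 0, 0.06, 0, 0, 0], [0.2, 0, 0, 0.12, 0, 0, 0], [0.2, 0, 0, 0.17, 0, 0, 0], [0.2, 0, 0, 0.2, 0, 0, 0], [0.2, 0, 0, 0.2, 0, 0, 0]])

```text
clock: 18.85
eef_pos: [528.9, 168.0, 64.7]
orientation: [3.128, 0.289, 0.0]
force: [0.2, -0.6, -0.8]
opening: 0.329
finger_force: 39.7
```

move_arm(steps=[[0.2, 0, 0, 0.03, 0, 0, 0], [0.2, 0, 0, 0.05, 0, 0, 0], [0.2, 0, 0, 0.05, 0, 0, 0], [0.2, 0, 0, 0.05, 0, 0, 0]])

```text
clock: 19.25
eef_pos: [529.0, 168.0, 64.6]
orientation: [3.128, 0.289, 0.001]
force: [-3.3, -0.6, 5.0]
opening: 0.329
finger_force: 40.0
```

It has seated with 5 N on the lid. Releasing.

move_arm(steps=[[0.4, 0, 0, 0, 0, 0, 0], [0.5, 0, 0, 0, 0, 0, 0], [0.65, 0, 0, 0, 0, 0, 0], [0.65, 0, 0, 0, 0, 0, 0], [0.65, 0, 0, -1, 0, 0, 0], [0.65, 0, 0, -3, 0, 0, 0], [0.65, 0, 0, -6, 0, 0, 0], [0.65, 0, 0, -10, 0, 0, 0], [0.65, 0, 0, -12, 0, 0, 0], [0.65, 0, 0, -12, 0, 0, 0]])

```text
clock: 20.25
eef_pos: [530.9, 168.2, 188.9]
orientation: [3.128, 0.289, 0.01]
force: [0.8, 0.1, -0.0]
opening: 0.65
finger_force: 0.0
```

```bash
python3 - <<'E'
from h import *
s,R=st();p,d,W=cloud('wrist','w6.png')
c=(528.8,167.8);print('cap',circ(W,c,84,95,22),'collar',circ(W,c,74,82,22),'flange',circ(W,c,61.8,67,22))
q=W.reshape(-1,3);q=q[np.hypot(q[:,0]-c[0],q[:,1]-c[1])<9];A=np.c_[q[:,:2]-c,np.ones(len(q))];print(np.linalg.lstsq(A,q[:,2],rcond=None)[0])
E
```

```text
t 20.25 pos [530.9  168.21 188.85] F [ 0.78  0.07 -0.03] x [0.983  0.1833 0.0065] z [ 6.5e-03  3.0e-04 -1.0e+00] open 0.65 ff 0.0
cap (575, array([529. , 168.7,  10.5]), array([530. , 168.9,  89.4])) collar (448, array([529.1, 168.7,  14.9]), array([534. , 169.5,  77.4])) flange (181, array([533.3, 169.2,  18.2]), array([538.8, 169.8,  63.2]))
[2.76072352e-03 6.25651713e-03 8.98046726e+01]
```

View pics/w6.png

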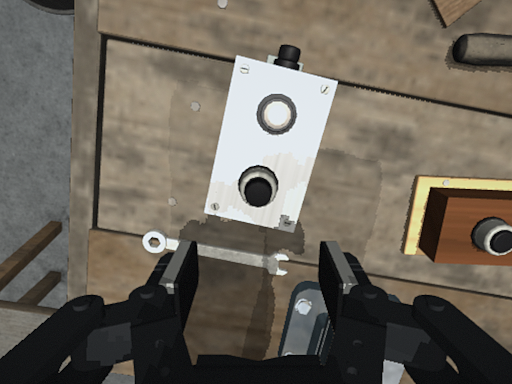

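The head sits upright at px (258,187). Its cap top is at 89.8 mm, so the flange is down on the lid and the cap is still out. Handing in.

```bash
python3 -c "
from bench import hand_in
print(hand_in())"
```

```text
the job is handed in; nothing more can be done
None
```

The firm head (the middle one in the rack) is seated upright in the box hole with its flange down and cap out, both worn heads are clicked in and still in the rack, and the job was handed in at about 20 s.

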